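Bin the used syringe and snap the sharps container shut

TASK

Put the used syringe from the steel tray into the open rectangular sharps container, then shut the container: reach behind the raised lid on the printer side, tip it over just past upright and let it drop by its own weight without following it down, then press its front edge down, firmly but without forcing it, until the catch snaps and it is fully closed. Do not bump the printer, and leave everything else on the desk where it is.

Things in the scene. Friction and masses are not known exactly. Their poses are not given: they have to be found in the camera images.
- container: Rectangular yellow sharps container, held fast in a steel bracket: open tub 140 (x) x 190 (y) x 120 mm high, walls and floor 4 mm. Origin at the centre of its underside, z up. -x is its front, where a sprung catch 44 mm wide stands 21 mm off the wall, up to the rim; +x is its back, with the hinge, facing the printer's left side and about parallel to it.
- lid (a joint): Lid angle, rad: 0 closed and caught, 1.57 upright, 2.05 its rear stop, where it starts, leaning back 27 degrees to the printer. The hinge is stiff and slow: pushed forward, the lid goes by itself only 10 to 25 degrees past upright (1.4 to 1.1), drops in 0.3 to 1.2 s and rests on the catch at 0.08. Then about 10 N near the front edge snap it below 0.01, where it stays; over 50 N is forcing.
- lid_hinge (a point): Middle of the lid's hinge axis, at the container's back rim: 72 mm from the container's centre towards its +x, 120 mm above the desk. The axis runs along the container's y.
- lid_edge (a point): Middle of the lid's front edge, on its outer face (on top when closed, on the printer's side when open), 148 mm from the hinge axis; it moves with the lid. The lid is a plate 196 mm wide, 6 mm thick, 100 to 200 g, with a lip 14 mm deep hanging from the front edge. At the rear stop this edge is 250 mm above the desk and about 50 mm from the printer's side wall.
- lid_press (a point): Point on the lid's outer (top) face 130 mm from the hinge axis, midway along, 18 mm from the front edge: where to press. It moves with the lid; 126 mm above the desk when closed.
- syringe: The used syringe, lying in the tray: 146 mm long, pale barrel 21 mm in diameter and 85 mm long, white finger flange 40 mm wide, thumb disc at one end and a thin (9 mm) needle shield at the other. Origin on the underside midway along (on the barrel, which runs from x = -47 to +38 mm); x along it towards the needle, z up: the axis is 10.5 mm above the origin. About 35 g.
- tray: Shallow stainless-steel tray 270 (x) x 190 (y) x 20 mm high, fixed to the desk, floor and walls 3 mm thick, holding syringe, thermometer and vial. Origin at the centre of its underside.
- printer: Large dark grey office printer, fixed. Origin at the centre of its underside, left side to +y. Body 420 (x) x 380 (y) x 315 mm high; on it, z = 315 to 360 mm, a scanner bed that overhangs the side walls by 20 mm; feeder and laptop above, up to 445 mm. It leaves no room for an upright hand behind the raised lid; one leaning 30 to 45 degrees back over the container fits.
- thermometer: White flat digital thermometer 130 x 20 x 12 mm, lying in the tray beside the syringe; leave. Origin at the centre of its underside, x along it.
- vial: Small glass vial, diameter 24 mm, 40 mm high, standing in the tray; leave. Origin at the centre of its underside.
- meter: White glucose meter 90 x 55 x 20 mm lying beside the container; leave. Origin at the centre of its underside.
- strip_pot: Black pot, diameter 36 mm, 55 mm high, beside the container towards the printer; leave. Origin at the centre of its underside.
- bowl: Steel bowl, diameter 110 mm, 45 mm high; leave. Origin at the centre of its underside.
- disinfectant: Glass bottle with red cap, diameter 72 mm, 200 mm high; leave. Origin at the centre of its underside.
Things that resemble listed ones, but are neither listed nor needed, are in the scene too. Of the things that look like the syringe, the larger one is meant.

How it is judged:
By the outcome, as a careful person would: the job done as asked, in the order asked, and still so for the second after the job is handed in, with the robot touching nothing.
It also fails if it takes over 61 s, if anything falls off the work surface, if the arm or the gripper's body presses on something with over 40 N, if the wrist force passes 120 N, or if a joint passes its speed limit or range.

ROBOT

A 7-joint arm with a two-finger parallel gripper is mounted at the origin on the work surface. World frame = base frame: x ahead of the robot, y to its left, z up, the work surface at z = 0. Lengths are in mm, angles in rad, forces in N, time in s.
With the tool pointing down it reaches from about 425 to 950 mm from the base axis. Payload 4.7 kg.
Tool frame: the origin (TCP) lies at the centre of the arm's flange, where the gripper is bolted on; the fingertips stand 173 mm ahead of it and the grasp point (between the pads) lies 155 mm ahead of it; y points along the fingers, x is the direction in which the jaws open and shut, and the axes are right-handed (so a half turn about y gives the same grasp; the last joint's range is limited). The gripper opens to 85 mm and grips with 20 to 120 N. Pads are 22 mm wide; open, the fingers measure 114 mm over their backs; the gripper's body (76 mm by 85 mm) begins 54 mm behind the grasp point. The pads swing forward as they close: fully open they stand 13 mm farther back than shut.
Start: joints at [-1.265, 0.469, -0.049, 1.532, 0.024, 1.141, -0.082], TCP at [221.754, 637.539, 404.735] pointing down, gripper open.
Joint ranges: [-2.59, 2.59], [-0.33, 1.99], [-1.39, 1.29], [0.1, 2.45], [-1.04, 4.18], [0.21, 1.99], [-2.66, 2.66]. Speed limits (rad/s): [2.57, 2.57, 3.14, 3.14, 3.14, 3.14, 3.14].

INTERFACE

Orientations are given as a rotation vector (axis times angle).
In Python, from rig import observe, grab_frame, camera_params, ctrl gives the robot as it stands.
- The arm moves only by the shell command python3 -m inch 'ROWS'. ROWS is JSON, a list that holds one entry, the list of rows, each a list of 7 numbers: the shift along the tool's x, y, z in mm, then the turn, a rotation vector about the tool's x, y, z in degrees, then the closure, from 0 (fully open) to 1 (shut). In form: [[[dx, dy, dz, rx, ry, rz, gripper], ...]]. A call has 1 to 20 rows; each row shifts and turns the pose as measured when the row begins, along the tool's axes as they then stand; what a row does not reach is not made up. A row lasts 1/10 s, in which the tool goes at most 50 mm and 8.59 degrees, less where a joint would pass 70% of its speed; a pose out of reach is approached as far as the arm can. A call with a gripper value outside its range is refused whole. The fingers move at their own pace and stop on an object; the grip force is fixed at half the most. Time passes only in rows, so rows that do not move let the fingers close. It gives the time, the measured TCP pose, the force and the opening at its end, in the units of the state.
- observe(): the state, without advancing time (a new reading comes with each control period).
- grab_frame(name): name is "side" or "top"; returns the picture (400x640x3 uint8, blue, green, red); there is no depth.
- camera_params(name): a dict with "fx", "fy", "cx", "cy" (pixels), "xyz" and "rotation" of the camera in the world. Camera axes: x right, y down, z forward; pixel columns grow to the right and rows downward; lengths in mm; the calibration is good to about 2 mm. A picture is of the moment at which its call begins. camera_params takes no time and is no camera call.
- ctrl.job_done(): hands the job in, once; it reports no verdict.
The state is a dict: "t": time; "qpos": joint angles; "qvel": joint speeds; "joint_efforts": joint torques, N m; "eef_pos": TCP position; "tcp_rot": TCP orientation; "ft_force": force on the tool from outside, world axes, zero at the start; "torque": the same for the moment, N m; "width": opening from 0.0 (shut) to 1.0 (fully open).
Only numpy, scipy, OpenCV 4.12 (cv2) and the standard library are available. Lean on these libraries where they do the work, as an engineer would, in place of code of your own. Each camera call takes 0.05 s, during which the arm holds its last target.

## Working session

There is one attempt and no reset: what is moved stays moved. The work goes in short steps, Python scripts to look and compute and a shell command to move; the robot and the scene stay as the last step left them, time stands still between calls to the robot, and variables do not carry over. Pictures are saved under pics/ and viewed, and the job is handed in when it is done.

```bash
ls; mkdir -p pics; cat > h.py <<'E'
import numpy as np,cv2
from rig import observe,grab_frame,camera_params,ctrl
from scipy.spatial.transform import Rotation as R
def cam(n):
    p=camera_params(n);Rm=np.array(p["rotation"],float)
    if Rm.size==3: Rm=R.from_rotvec(Rm.ravel()).as_matrix()
    return p,Rm.reshape(3,3),np.array(p["xyz"],float)
def ray(n,u,v):
    p,Rm,o=cam(n);d=Rm@np.array([(u-p["cx"])/p["fx"],(v-p["cy"])/p["fy"],1]);return o,d/np.linalg.norm(d)
def onz(n,u,v,z):
    o,d=ray(n,u,v);return o+d*(z-o[2])/d[2]
def proj(n,P):
    p,Rm,o=cam(n);c=Rm.T@(np.array(P,float)-o);return np.array([p["fx"]*c[0]/c[2]+p["cx"],p["fy"]*c[1]/c[2]+p["cy"]])
def tri(a,b):
    (o1,d1),(o2,d2)=ray(*a),ray(*b)
    A=np.c_[d1,-d2];t=np.linalg.lstsq(A,o2-o1,rcond=None)[0]
    p,q=o1+t[0]*d1,o2+t[1]*d2;return (p+q)/2,np.linalg.norm(p-q)
E
python3 - <<'E'
from h import *
for n in("side","top"):
    cv2.imwrite(f"pics/{n}0.png",grab_frame(n));p,Rm,o=cam(n);print(n,p)
print(observe())
E
```

```text
pics
side {'fx': 432.23557099455695, 'fy': 432.23557099455695, 'cx': 320.5447895573962, 'cy': 200.05388301132726, 'xyz': array([ 454.42216943, 1123.40447595,  735.80433404]), 'rotation': array([-0.10731426,  2.67948816, -1.5572779 ])}
top {'fx': 442.9200633056508, 'fy': 442.9200633056508, 'cx': 314.79091795334745, 'cy': 196.41902242595776, 'xyz': array([ 459.78118654,   15.3577739 , 1416.44040224]), 'rotation': array([-2.16128098,  2.21201541, -0.1026348 ])}
{'t': 0.1, 'qpos': array([-1.26488265,  0.46938074, -0.04857741,  1.53356063,  0.02408977,
        1.14101974, -0.08228522]), 'qvel': array([ 0.00038074, -0.00294123,  0.00114076, -0.0024434 , -0.00056931,
        0.00114848, -0.00045614]), 'joint_efforts': array([ 2.48298384e-04, -5.11513638e+01, -4.72200871e-02, -2.38389301e+01,
        1.07588808e-02,  4.42945384e-03, -2.39748556e-05]), 'eef_pos': array([221.71410516, 637.32047096, 403.75844288]), 'tcp_rot': array([-1.35029673, -0.95811385,  0.96046035]), 'ft_force': array([0.13206273, 0.02235559, 0.48078732]), 'torque': array([ 0.01208176, -0.0051244 , -0.02308786]), 'width': 1.0028399387294689}
```

View pics/side0.png

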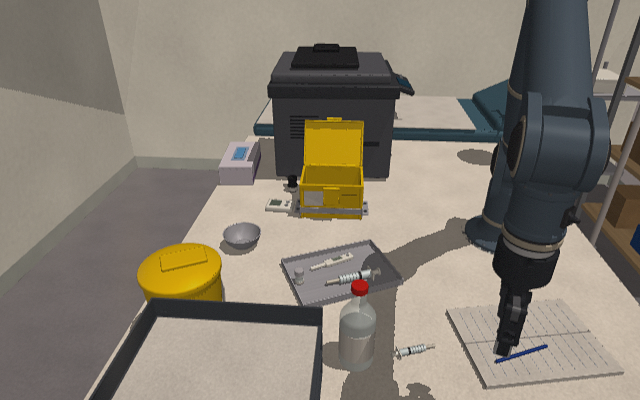

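View pics/top0.png

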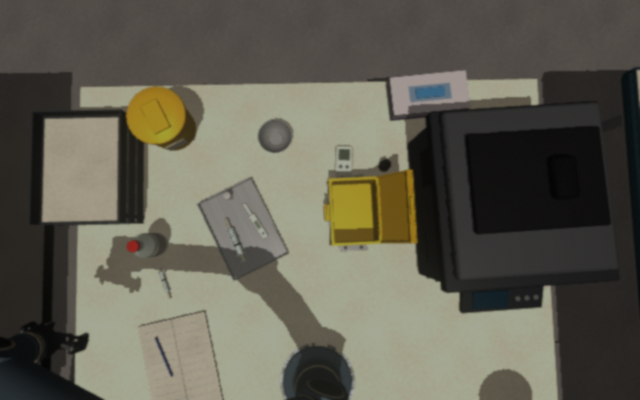

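```bash
python3 - <<'E'
from h import *
s=observe();print(R.from_rotvec(s['tcp_rot']).as_matrix().round(3))
t=cv2.imread("pics/top0.png")
cv2.imwrite("pics/topc.png",cv2.resize(t[60:260,200:460],None,fx=3,fy=3,interpolation=cv2.INTER_CUBIC))
E
```

```text
[[ 0.329 -0.001 -0.944]
 [ 0.944 -0.002  0.329]
 [-0.002 -1.    -0.   ]]
```

View crop.

```bash
python3 - <<'E'
from h import *
t=cv2.imread("pics/top0.png")
a=cv2.resize(t[170:285,190:300],None,fx=5,fy=5,interpolation=cv2.INTER_CUBIC);cv2.imwrite("pics/trayc.png",a)
b=cv2.resize(t[130:260,310:460],None,fx=5,fy=4.6,interpolation=cv2.INTER_CUBIC);cv2.imwrite("pics/contc.png",b[:600])
s=cv2.imread("pics/side0.png")
cv2.imwrite("pics/trays.png",cv2.resize(s[230:370,270:450],None,fx=4,fy=4,interpolation=cv2.INTER_CUBIC))
cv2.imwrite("pics/conts.png",cv2.resize(s[105:230,255:395],None,fx=4.8,fy=4.8,interpolation=cv2.INTER_CUBIC))
E
```

```text
(no output)
```

View pics/trayc.png

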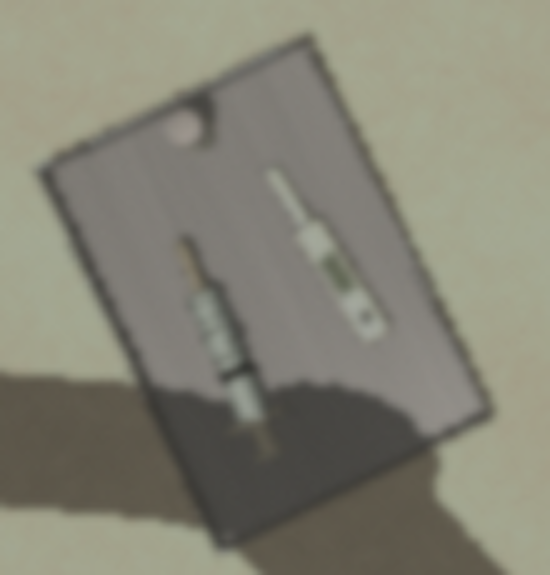

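View pics/contc.png

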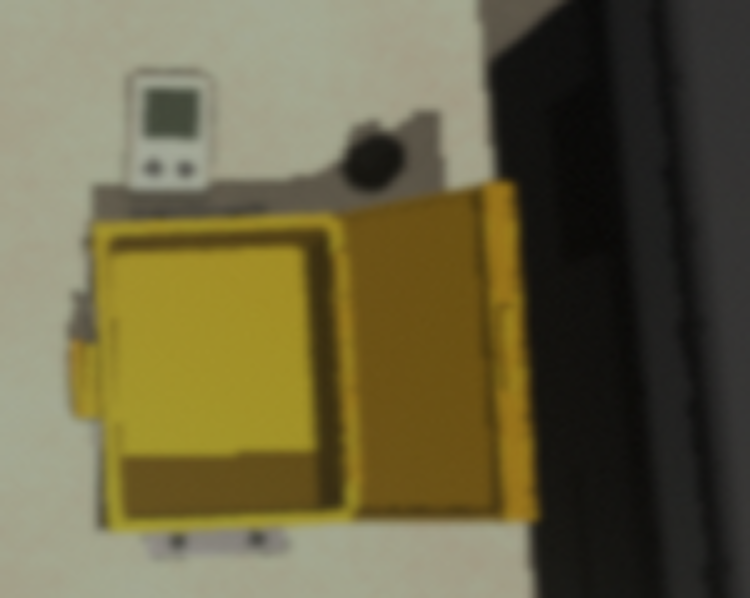

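View pics/trays.png

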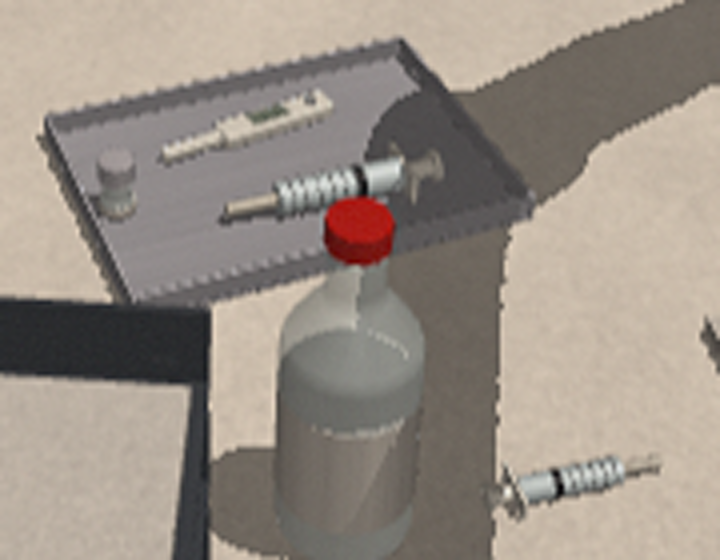

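View pics/conts.png

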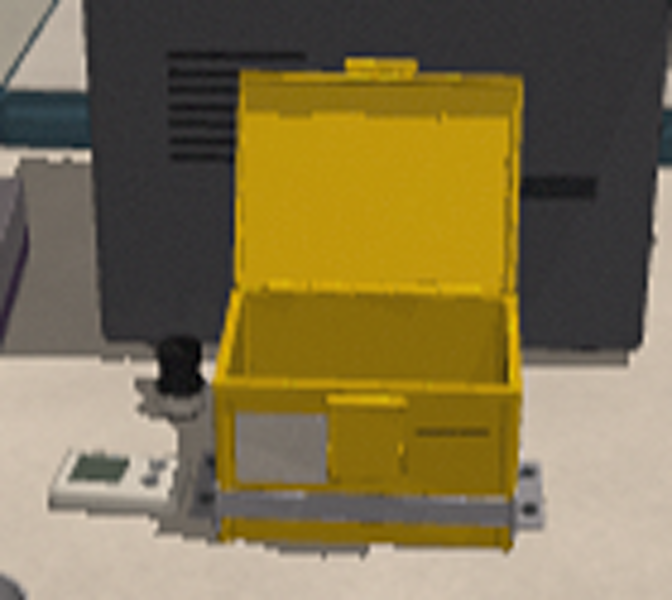

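```bash
python3 - <<'E'
from h import *
np.set_printoptions(precision=1,suppress=True)
c=[onz("top",*p,120) for p in [(328.6,179.6),(378,176.3),(381.4,242.6),(331.6,244.6)]]
for p in c:print(p)
for i in range(4):print(np.linalg.norm(c[i]-c[(i+1)%4]))
m=sum(c)/4;print("cont",m,"side rim check:",proj("side",m))
f=(c[0]+c[3])/2;b=(c[1]+c[2])/2;d=b-f;print("x dir",d/np.linalg.norm(d)); e=c[0]-c[3]; print("y",e/np.linalg.norm(e), )
k=lambda x,y,sx=5,sy=5,ox=190,oy=170:(ox+x/sx,oy+y/sy)
tip=onz("top",*k(185,237),14);disc=onz("top",*k(268,460),14);print("syr",tip,disc,np.linalg.norm(tip-disc))
mm=(tip+disc)/2;print(mm,proj("side",tip),proj("side",disc))
print("flange",onz("top",*k(250,428),14))
print("small",[onz("top",*p,8) for p in((160,271),(170,298))])
for q in [(42,172),(310,37),(492,410),(222,548)]:print("tray",onz("top",*k(*q),20))
print("vial",onz("top",*k(185,128),43),"therm",onz("top",*k(272,172),12),onz("top",*k(375,335),12))
# lid edge both views
kc=lambda x,y:(310+x/5,130+y/4.6)
ks=lambda x,y:(255+x/4.8,105+y/4.8)
for a,bb in [((515,182),(243,72)),((540,520),(522,76))]:
    print("lidcorner",tri(("top",*kc(*a)),("side",*ks(*bb))))
print("printer side edge", onz("top",441,113,360),onz("top",443,288,360))
print("strip",onz("top",*kc(374,160),55),"meter",onz("top",*kc(170,130),20))
E
```

```text
[612.8 -45.2 120. ]
[ 619.3 -191.4  120. ]
[ 424.4 -194.4  120. ]
[422.1 -49.  120. ]
146.3096123436403
194.92831593373853
145.51473360471107
190.68457530155493
cont [ 519.7 -120.   120. ] side rim check: [331.4 174.8]
x dir [ 0. -1.  0.]
y [1. 0. 0.]
syr [512.4 273.8  14. ] [371.5 223.   14. ] 149.75198856590796
[441.9 248.4  14. ] [324.7 281.1] [379.8 271.2]
flange [391.7 234.1  14. ]
small [array([349.5, 485.7,   8. ]), array([265.4, 454.2,   8. ])]
tray [555.1 362.2  20. ]
tray [637.  192.7  20. ]
tray [399.4  81.9  20. ]
tray [318.3 251.3  20. ]
vial [578.9 267.9  43. ] therm [552.3 218.8  12. ] [447.9 155.1  12. ]
lidcorner (array([ 617.9, -264.6,  250.2]), np.float64(2.7413151410582186))
lidcorner (array([ 423.1, -269.5,  250.9]), np.float64(2.764708570642837))
printer side edge [ 741.8 -312.5  360. ] [ 320.8 -297.5  360. ]
strip [ 662.9 -224.2   55. ] meter [ 691.9 -100.8   20. ]
```

```bash
cat >> h.py <<'E'
def frame(y,x):
    y=np.array(y,float);y/=np.linalg.norm(y);x=np.array(x,float);x-=y*(x@y);x/=np.linalg.norm(x);return np.c_[x,y,np.cross(x,y)]
def plan(Pt,M,off=155):
    """shift (tool axes, now), and turn, to bring the point `off` ahead of the flange to Pt; shift given for before and after turning"""
    s=observe();C=R.from_rotvec(s['tcp_rot']).as_matrix();p=np.array(s['eef_pos'])
    T=np.array(Pt,float)-off*M[:,1]
    rv=np.degrees(R.from_matrix(C.T@M).as_rotvec())
    np.set_printoptions(precision=1,suppress=True)
    print("t",s['t'],"tcp",p,"tip",p+173*C[:,1],"F",s['ft_force'],"w",round(s['width'],3));print("target tcp",T,"shift now-axes",C.T@(T-p),"after-turn axes",M.T@(T-p),"turn",rv)
    return T,C,p
E
python3 - <<'E'
from h import *
M=frame([0,0,-1],[-.339,.941,0])
plan([442,248.4,150],M,173)
print("cap",onz("top",134,245,200),"q",observe()['qpos'])
E
```

```text
t 0.1 tcp [221.7 637.3 403.8] tip [221.6 637.  230.8] F [0.1 0.  0.5] w 1.003
target tcp [442.  248.4 323. ] shift now-axes [-294.8   81.3 -335.8] after-turn axes [-440.6   80.8  -75.4] turn [ -0.  -39.   -0.1]
cap [436.3 492.2 200. ] q [-1.3  0.5 -0.   1.5  0.   1.1 -0.1]
```

```bash
python3 -m inch '[[[0,-30,0,0,0,0,0.2],[-26,0,-29,0,0,0,0.45],[-26,0,-29,0,0,0,0.45],[-26,0,-29,0,0,0,0.45],[-26,0,-29,0,0,0,0.45],[-26,0,-29,0,0,0,0.45],[-26,0,-29,0,0,0,0.45],[-26,0,-29,0,0,0,0.45],[-26,0,-29,0,0,0,0.45],[-26,0,-29,0,0,0,0.45],[-26,0,-29,0,0,0,0.45],[0,0,0,0,-8,0,0.45],[0,0,0,0,-8,0,0.45],[0,0,0,0,-8,0,0.45],[0,0,0,0,-8,0,0.45],[0,0,0,0,-7,0,0.45],[0,0,0,0,0,0,0.45]]]'; python3 - <<'E'
from h import *
M=frame([0,0,-1],[-.339,.941,0])
plan([442,248.4,60],M,173);print(observe()['qpos'])
E
```

```text
t: 1.8
eef_pos: [416.0, 279.7, 427.7]
tcp_rot: [-1.01, -1.462, 1.491]
ft_force: [0.3, 0.1, -0.7]
width: 0.546
t 1.8 tcp [416.  279.7 427.7] tip [414.3 277.5 254.7] F [ 0.3  0.1 -0.7] w 0.546
target tcp [442.  248.4 233. ] shift now-axes [-36.9 194.8 -15.6] after-turn axes [-38.3 194.7 -13.8] turn [-0.8  1.4 -0.5]
[-0.7  0.2  0.   1.9 -0.   1.1  1.3]
```

```bash
python3 -m inch '[[[-19,20,-8,-0.8,1.4,-0.5,0.45],[-19,35,-8,0,0,0,0.45],[0,40,0,0,0,0,0.45],[0,40,0,0,0,0,0.45],[0,35,0,0,0,0,0.45],[0,0,0,0,0,0,0.45]]]'; python3 - <<'E'
from h import *
M=frame([0,0,-1],[-.339,.941,0])
plan([442,248.4,6],M,173)
t=grab_frame("top");s=grab_frame("side")
a=cv2.resize(t[170:285,190:300],None,fx=3.6,fy=3.6,interpolation=cv2.INTER_CUBIC)
b=cv2.resize(s[210:320,270:420],None,fx=2.6,fy=414/110,interpolation=cv2.INTER_CUBIC)
cv2.imwrite("pics/g1.png",np.hstack([a[:414],b[:414]]))
E
```

```text
t: 2.4
eef_pos: [446.0, 249.5, 254.1]
tcp_rot: [-1.038, -1.453, 1.442]
ft_force: [-1.2, -0.7, -0.4]
width: 0.55
t 2.4 tcp [446.  249.5 254.1] tip [447.  250.1  81.1] F [-1.2 -0.7 -0.4] w 0.55
target tcp [442.  248.4 179. ] shift now-axes [ 0.2 75.   4.7] after-turn axes [ 0.3 75.1  4.2] turn [ 0.4 -1.   0.1]
```

View pics/g1.png

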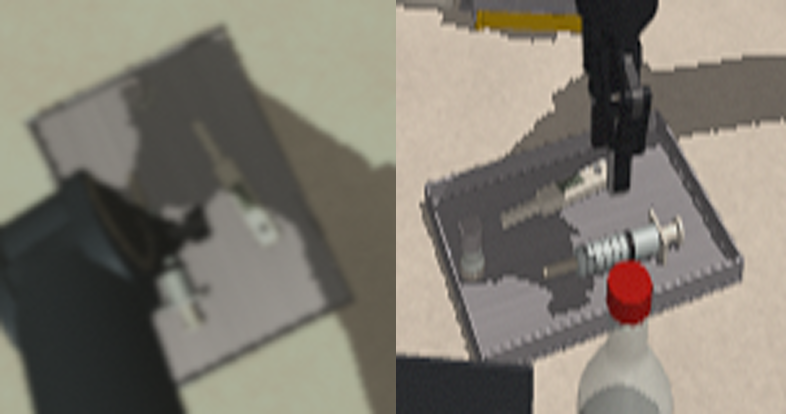

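```bash
python3 - <<'E'
from h import *
print(proj("side",[477.7,261.3,13.5]),proj("side",[397.8,232.5,13.5]),proj("side",[440,248,81]))
E
python3 -m inch '[[[0,15,4,0.4,-1,0,0.45],[0,25,0,0,0,0,0.45],[0,20,0,0,0,0,0.45],[0,8,0,0,0,0,0.45],[0,0,0,0,0,0,0.45]]]'; python3 - <<'E'
from h import *
M=frame([0,0,-1],[-.339,.941,0])
plan([442,248.4,6],M,173)
s=grab_frame("side")
cv2.imwrite("pics/g2.png",cv2.resize(s[210:320,270:420],None,fx=5,fy=5,interpolation=cv2.INTER_CUBIC))
E
```

```text
[338.57199157 278.73268184] [369.74287295 273.12894547] [354.42026702 255.04313347]
t: 3.0
eef_pos: [447.4, 252.5, 194.9]
tcp_rot: [-1.031, -1.484, 1.441]
ft_force: [-0.9, 0.5, 0.8]
width: 0.547
t 3.0 tcp [447.4 252.5 194.9] tip [450.8 255.3  22. ] F [-0.9  0.5  0.8] w 0.547
target tcp [442.  248.4 179. ] shift now-axes [-2.2 15.8  6.8] after-turn axes [-2.  15.9  6.5] turn [1.4 0.1 0.5]
```

View pics/g2.png

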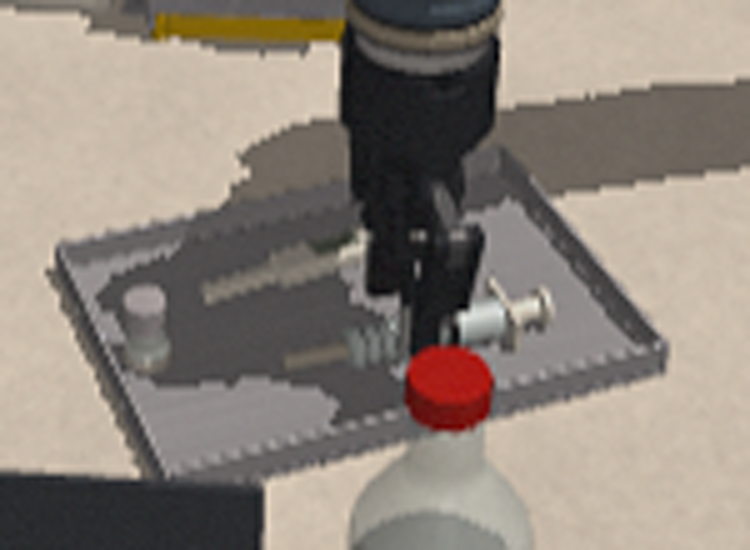

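```bash
python3 -m inch '[[[-2,6,7,1.4,0,0.5,0.45],[0,9,0,0,0,0,0.45],[0,0,0,0,0,0,0.45]]]'; python3 - <<'E'
from h import *
M=frame([0,0,-1],[-.339,.941,0])
plan([442,248.4,6],M,173)
E
```

```text
t: 3.35
eef_pos: [442.1, 248.6, 181.7]
tcp_rot: [-1.025, -1.464, 1.459]
ft_force: [-0.4, -0.2, -0.1]
width: 0.552
t 3.35 tcp [442.1 248.6 181.7] tip [442.6 248.9   8.7] F [-0.4 -0.2 -0.1] w 0.552
target tcp [442.  248.4 179. ] shift now-axes [-0.2  2.7  0.2] after-turn axes [-0.2  2.7  0.2] turn [0.2 0.1 0. ]
```

```bash
python3 -m inch '[[[0,3,0,0,0,0,0.5],[0,0,0,0,0,0,0.8],[0,0,0,0,0,0,1],[0,0,0,0,0,0,1],[0,0,0,0,0,0,1],[0,0,0,0,0,0,1],[0,0,0,0,0,0,1]]]'; python3 -m inch '[[[0,-15,0,0,0,0,1],[0,-25,0,0,0,0,1],[0,-40,0,0,0,0,1],[0,-45,0,0,0,0,1],[0,-45,0,0,0,0,1],[0,-45,0,0,0,0,1],[0,0,0,0,0,0,1]]]';  python3 - <<'E'
from h import *
M=frame([0,0,-1],[0,1,0])
plan([519.5,-121,200],M,155);print(observe()['qpos'])
s=grab_frame("side")
cv2.imwrite("pics/g3.png",cv2.resize(s[100:320,240:480],None,fx=2.7,fy=2.7,interpolation=cv2.INTER_CUBIC))
E
```

```text
t: 4.05
eef_pos: [442.6, 248.9, 179.3]
tcp_rot: [-1.026, -1.465, 1.457]
ft_force: [0.5, -0.3, -0.2]
width: 0.218
t: 4.75
eef_pos: [441.5, 248.3, 400.9]
tcp_rot: [-1.024, -1.461, 1.461]
ft_force: [-0.2, 0.8, 0.4]
width: 0.216
t 4.75 tcp [441.5 248.3 400.9] tip [441.5 248.2 227.9] F [-0.2  0.8  0.4] w 0.216
target tcp [ 519.5 -121.   355. ] shift now-axes [-373.7   46.    52.7] after-turn axes [-369.3   45.9  -78. ] turn [-0. 20. -0.]
[-0.7  0.2  0.1  1.9 -0.   1.   1.3]
```

View pics/g3.png

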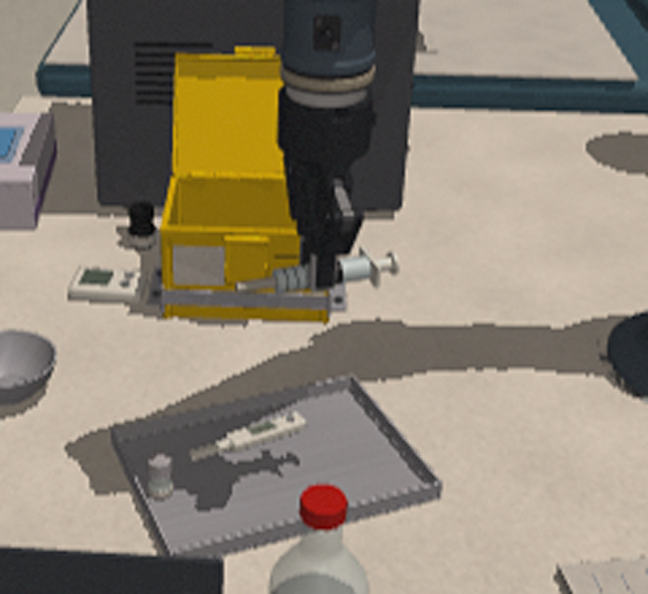

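```bash
python3 -m inch '[[[-20,0,3,0,0,0,1],[-40,0,6,0,0,0,1],[-40,0,6,0,0,0,1],[-40,0,6,0,0,0,1],[-40,0,6,0,0,0,1],[-40,0,6,0,0,0,1],[-40,0,6,0,0,0,1],[-40,0,6,0,0,0,1],[-30,0,4,0,0,0,1],[0,0,0,0,7,0,1],[0,0,0,0,7,0,1],[0,0,0,0,6,0,1],[0,0,0,0,0,0,1]]]';  python3 - <<'E'
from h import *
M=frame([0,0,-1],[0,1,0])
plan([519.5,-121,200],M,155)
E
```

```text
t: 6.1
eef_pos: [503.4, -92.1, 378.3]
tcp_rot: [-1.193, -1.166, 1.226]
ft_force: [-0.3, -0.2, -0.9]
width: 0.218
t 6.1 tcp [503.4 -92.1 378.3] tip [496.6 -93.7 205.4] F [-0.3 -0.2 -0.9] w 0.218
target tcp [ 519.5 -121.   355. ] shift now-axes [-28.5  22.9 -17.4] after-turn axes [-28.9  23.3 -16.1] turn [-2.3 -0.7 -0.6]
```

```bash
python3 -m inch '[[[-14,0,-8,-2.3,-0.7,-0.6,1],[-15,0,-8,0,0,0,1],[0,0,0,0,0,0,1]]]';  python3 - <<'E'
from h import *
M=frame([0,0,-1],[0,1,0])
plan([519.5,-121,80],M,155)
s=grab_frame("side");t=grab_frame("top")
a=cv2.resize(s[90:230,240:400],None,fx=2.5,fy=2.5,interpolation=cv2.INTER_CUBIC)
b=cv2.resize(t[150:290,300:460],None,fx=2.5,fy=2.5,interpolation=cv2.INTER_CUBIC)
cv2.imwrite("pics/g4.png",np.hstack([a,b]))
E
```

```text
t: 6.4
eef_pos: [518.6, -120.4, 374.2]
tcp_rot: [-1.199, -1.213, 1.218]
ft_force: [-0.1, 0.8, -0.6]
width: 0.221
t 6.4 tcp [ 518.6 -120.4  374.2] tip [ 517.6 -120.1  201.2] F [-0.1  0.8 -0.6] w 0.221
target tcp [ 519.5 -121.   235. ] shift now-axes [ -0.9 139.2  -1.7] after-turn axes [ -0.6 139.2  -0.9] turn [-0.3  0.6  0.1]
```

View pics/g4.png

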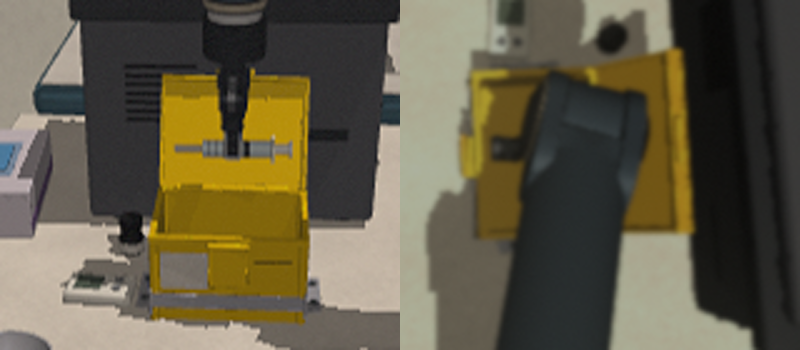

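```bash
python3 -m inch '[[[0,20,0,0,0,0,1],[0,30,0,0,0,0,1],[0,30,0,0,0,0,1],[0,30,0,0,0,0,1],[0,25,0,0,0,0,1],[0,0,0,0,0,0,1]]]';  python3 - <<'E'
from h import *
M=frame([0,0,-1],[0,1,0])
plan([519.5,-121,75],M,155)
E
```

```text
t: 7.1
eef_pos: [516.0, -111.3, 234.8]
tcp_rot: [-1.187, -1.226, 1.224]
ft_force: [0.4, 1.2, 0.3]
width: 0.224
t 7.1 tcp [ 516.  -111.3  234.8] tip [ 514.9 -109.9   61.8] F [0.4 1.2 0.3] w 0.224
target tcp [ 519.5 -121.   230. ] shift now-axes [-9.9  4.7 -3.2] after-turn axes [-9.7  4.8 -3.5] turn [-0.4  1.4  0.4]
```

```bash
python3 -m inch '[[[-9,8,-3,-0.4,1.4,0.4,1],[0,0,0,0,0,0,1],[0,0,0,0,0,0,0.5],[0,0,0,0,0,0,0.5],[0,0,0,0,0,0,0.5],[0,0,0,0,0,0,0.5]]]';  python3 -m inch '[[[0,-20,0,0,0,0,0.5],[0,-35,0,0,0,0,0.5],[0,-45,0,0,0,0,0.6],[0,-45,0,0,0,0,1],[0,-45,0,0,0,0,1],[0,-45,0,0,0,0,1],[0,-45,0,0,0,0,1],[0,0,0,0,0,0,1]]]'; python3 - <<'E'
from h import *
M=frame([0,-.643,-.766],[1,0,0])
plan([480,-200,380],M,173);print(observe()['qpos'])
s=grab_frame("side");t=grab_frame("top")
a=cv2.resize(s[90:230,240:400],None,fx=2.5,fy=2.5,interpolation=cv2.INTER_CUBIC)
b=cv2.resize(t[150:290,300:460],None,fx=2.5,fy=2.5,interpolation=cv2.INTER_CUBIC)
cv2.imwrite("pics/g5.png",np.hstack([a,b]))
E
```

```text
t: 7.7
eef_pos: [521.2, -120.2, 230.9]
tcp_rot: [-1.216, -1.216, 1.205]
ft_force: [-0.3, -0.0, -0.0]
width: 0.497
t: 8.5
eef_pos: [517.5, -120.5, 523.9]
tcp_rot: [-1.216, -1.217, 1.203]
ft_force: [0.3, -0.2, -0.6]
width: -0.003
t 8.5 tcp [ 517.5 -120.5  523.9] tip [ 519.2 -120.3  350.9] F [ 0.3 -0.2 -0.6] w -0.003
target tcp [480.  -88.8 512.5] shift now-axes [31.7 11.1 37.6] after-turn axes [-37.5 -11.6  31.6] turn [-30.9  85.8  31.8]
[-0.2  0.1  0.4  1.7 -0.1  1.3  1.8]
```

View pics/g5.png

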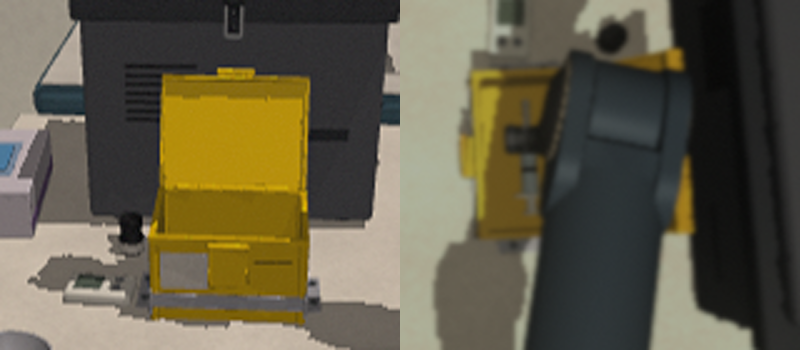

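```bash
python3 -m inch '[[[0,0,0,0,8.5,0,1],[0,0,0,0,8.5,0,1],[0,0,0,0,8.5,0,1],[0,0,0,0,8.5,0,1],[0,0,0,0,8.5,0,1],[0,0,0,0,8.5,0,1],[0,0,0,0,8.5,0,1],[0,0,0,0,8.5,0,1],[0,0,0,0,8.5,0,1],[0,0,0,0,8.5,0,1],[0,0,0,0,6,0,1],[0,0,0,0,0,0,1]]]'; python3 - <<'E'
from h import *
M=frame([0,-.643,-.766],[1,0,0])
plan([480,-200,380],M,173);print(observe()['qpos'])
E
```

```text
t: 9.8
eef_pos: [511.4, -116.5, 492.4]
tcp_rot: [-1.566, 0.071, 0.003]
ft_force: [-0.4, 0.6, 1.0]
width: -0.001
t 9.8 tcp [ 511.4 -116.5  492.4] tip [ 503.3 -115.6  319.6] F [-0.4  0.6  1. ] w -0.001
target tcp [480.  -88.8 512.5] shift now-axes [-33.5 -18.5  26.4] after-turn axes [-31.4 -33.2   8.3] turn [-40.2  -1.4  -3.5]
[-0.4  0.2  0.6  1.8 -0.1  1.3  0.2]
```

```bash
python3 -m inch '[[[-10,-20,10,-7,0,-3,1],[-10,-10,10,-8,0,0,1],[-10,0,8,-8,0,0,1],[0,0,0,-8,0,0,1],[0,0,0,-8,0,0,1],[0,0,0,0,0,0,1]]]'; python3 - <<'E'
from h import *
M=frame([0,-.643,-.766],[1,0,0])
plan([480,-200,380],M,173);print(observe()['qpos'])
E
```

```text
t: 10.4
eef_pos: [481.0, -84.9, 512.3]
tcp_rot: [-2.275, 0.037, 0.0]
ft_force: [-0.3, 0.4, 0.1]
width: -0.002
t 10.4 tcp [481.  -84.9 512.3] tip [ 476.3 -196.9  380.5] F [-0.3  0.4  0.1] w -0.002
target tcp [480.  -88.8 512.5] shift now-axes [-0.9  2.4 -3.1] after-turn axes [-1.   2.4 -3.1] turn [ 0.4 -0.7 -1.5]
[-0.6  0.1  0.5  1.9  0.7  1.3 -0.3]
```

```bash
python3 - <<'E'
from h import *
M=frame([0,-.643,-.766],[1,0,0])
for p in [(276.9,176.9),(388.3,177.9)]: print(onz("side",*p,0),onz("side",*p,10))
plan([478,-251,302],M,173)
plan([478,-297,247],M,173)
s=grab_frame("side")
cv2.imwrite("pics/s6.png",cv2.resize(s[40:200,250:410],None,fx=3.7,fy=3.7,interpolation=cv2.INTER_CUBIC))
E
```

```text
[ 737.5597341  -327.78411993    0.        ] [ 733.71173332 -308.06164034   10.        ]
[ 316.52081577 -352.92542275    0.        ] [ 318.39497371 -332.86125854   10.        ]
t 10.4 tcp [481.  -84.9 512.3] tip [ 476.3 -196.9  380.5] F [-0.3  0.4  0.1] w -0.002
target tcp [ 478.  -139.8  434.5] shift now-axes [-0.5 94.9  8.5] after-turn axes [-3.  94.9  8. ] turn [ 0.4 -0.7 -1.5]
t 10.4 tcp [481.  -84.9 512.3] tip [ 476.3 -196.9  380.5] F [-0.3  0.4  0.1] w -0.002
target tcp [ 478.  -185.8  379.5] shift now-axes [  1.4 166.6   9.1] after-turn axes [ -3.  166.6   8.1] turn [ 0.4 -0.7 -1.5]
```

View pics/s6.png

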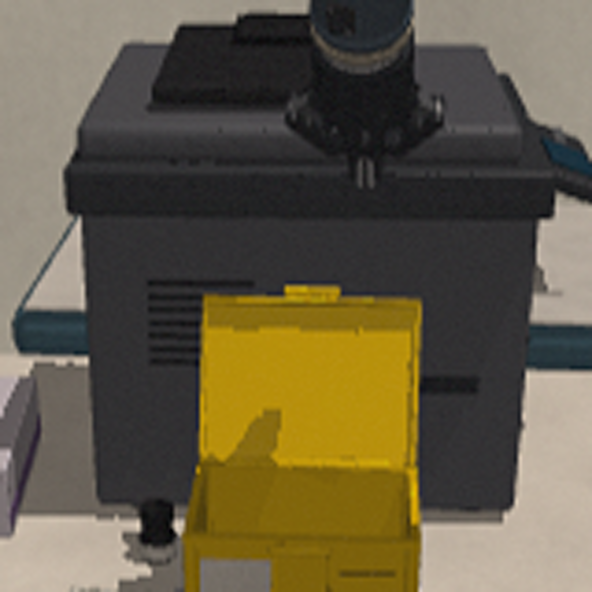

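```bash
python3 -m inch '[[[-4,10,4,0.4,-0.7,-1.5,1],[-4,25,4,0,0,0,1],[0,25,0,0,0,0,1],[0,20,0,0,0,0,1],[0,0,0,0,0,0,1]]]'; python3 - <<'E'
from h import *
M=frame([0,-.643,-.766],[1,0,0])
plan([472,-251,302],M,173)
plan([472,-297,247],M,173)
E
```

```text
t: 10.95
eef_pos: [471.9, -133.2, 442.6]
tcp_rot: [-2.25, 0.003, 0.002]
ft_force: [-0.4, -0.4, -0.2]
width: 0.003
t 10.95 tcp [ 471.9 -133.2  442.6] tip [ 471.4 -241.8  308. ] F [-0.4 -0.4 -0.2] w 0.003
target tcp [ 472.  -139.8  434.5] shift now-axes [ 0.1 10.4 -0. ] after-turn axes [ 0.1 10.4  0.2] turn [-1.1  0.  -0.2]
t 10.95 tcp [ 471.9 -133.2  442.6] tip [ 471.4 -241.8  308. ] F [-0.4 -0.4 -0.2] w 0.003
target tcp [ 472.  -185.8  379.5] shift now-axes [ 0.3 82.1 -1.3] after-turn axes [ 0.1 82.1  0.3] turn [-1.1  0.  -0.2]
```

```bash
python3 -m inch '[[[0,15,0,-1.1,0,0,1],[0,20,0,0,0,0,1],[0,15,0,0,0,0,1],[0,0,0,0,0,0,1]]]'; python3 - <<'E'
from h import *
M=frame([0,-.643,-.766],[1,0,0])
plan([472,-297,247],M,173)
s=grab_frame("side");t=grab_frame("top")
a=cv2.resize(s[70:190,270:380],None,fx=3.6,fy=3.6,interpolation=cv2.INTER_CUBIC)
b=cv2.resize(t[150:270,350:460],None,fx=3.6,fy=3.6,interpolation=cv2.INTER_CUBIC)
cv2.imwrite("pics/g7.png",np.hstack([a,b]))
E
```

```text
t: 11.35
eef_pos: [472.9, -166.0, 405.2]
tcp_rot: [-2.263, 0.002, -0.001]
ft_force: [0.2, 0.6, 0.6]
width: 0.001
t 11.35 tcp [ 472.9 -166.   405.2] tip [ 472.7 -276.3  271.9] F [0.2 0.6 0.6] w 0.001
target tcp [ 472.  -185.8  379.5] shift now-axes [-0.9 32.4  1.1] after-turn axes [-0.9 32.4  1.3] turn [-0.4 -0.1 -0.1]
```

View pics/g7.png

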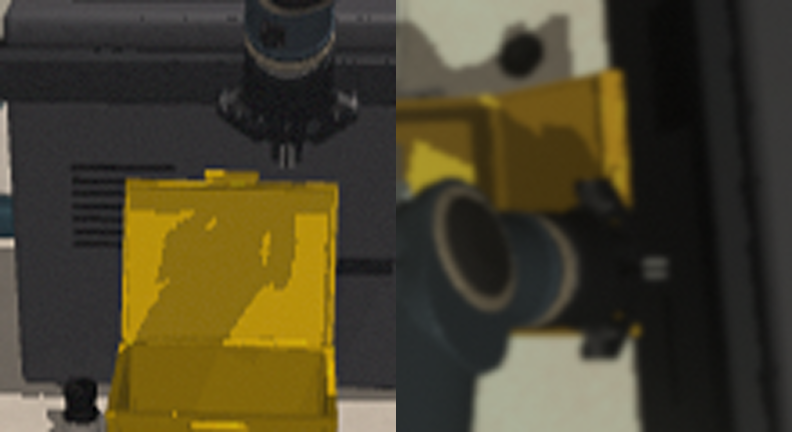

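```bash
python3 -m inch '[[[0,12,1,0,0,0,1],[0,14,0,0,0,0,1],[0,8,0,0,0,0,1],[0,0,0,0,0,0,1]]]'; python3 - <<'E'
from h import *
M=frame([0,-.643,-.766],[1,0,0])
T,C,p=plan([472,-297,247],M,173)
print("dirs: +y world in tool",C.T@[0,1,0]);print(observe()['torque'])
s=grab_frame("side")
cv2.imwrite("pics/g8.png",cv2.resize(s[70:190,270:380],None,fx=4.5,fy=4.5,interpolation=cv2.INTER_CUBIC))
E
```

```text
t: 11.85
eef_pos: [476.5, -183.8, 382.6]
tcp_rot: [-2.259, -0.013, -0.009]
ft_force: [0.0, -1.0, 0.3]
width: -0.003
t 11.85 tcp [ 476.5 -183.8  382.6] tip [ 478.6 -293.7  249. ] F [ 0.  -1.   0.3] w -0.003
target tcp [ 472.  -185.8  379.5] shift now-axes [-4.5  3.6  0.4] after-turn axes [-4.5  3.6  0.4] turn [-0.6 -0.1  0.7]
dirs: +y world in tool [ 0.  -0.6  0.8]
[ 0.7 -0.   0. ]
```

View pics/g8.png

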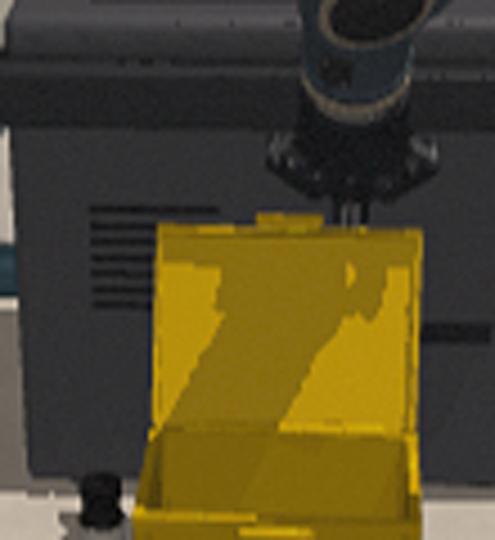

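```bash
python3 -m inch '[[[-5,3,0,-0.6,0,0.7,1],[0,-6,8,0,0,0,1],[0,-8,10,0,0,0,1],[0,-8,10,0,0,0,1],[0,-8,10,0,0,0,1],[0,-8,10,0,0,0,1]]]'; python3 - <<'E'
from h import *
M=frame([0,-.643,-.766],[1,0,0])
T,C,p=plan([472,-200,245],M,173)
s=grab_frame("side");cv2.imwrite("pics/g9.png",cv2.resize(s[70:190,270:380],None,fx=4.5,fy=4.5,interpolation=cv2.INTER_CUBIC))
E
```

```text
t: 12.5
eef_pos: [472.5, -131.9, 391.0]
tcp_rot: [-2.304, 0.015, -0.012]
ft_force: [-4.0, -3.7, 12.1]
width: 0.001
t 12.5 tcp [ 472.5 -131.9  391. ] tip [ 471.3 -247.7  262.6] F [-4.  -3.7 12.1] w 0.001
target tcp [472.  -88.8 377.5] shift now-axes [ -1.1 -18.8  41.1] after-turn axes [ -0.5 -17.4  41.7] turn [ 2.  -0.8 -0.4]
```

View pics/g9.png

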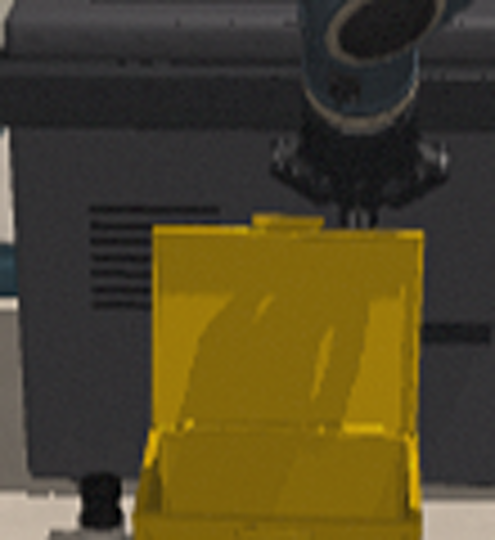

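```bash
python3 -m inch '[[[0,1,9,1,0,0,1],[0,-1,11,1,0,0,1],[0,-4,11,0,0,0,1]]]'; python3 - <<'E'
from h import *
M=frame([0,-.643,-.766],[1,0,0])
T,C,p=plan([472,-200,248],M,173)
E
```

```text
t: 12.85
eef_pos: [474.6, -118.1, 391.8]
tcp_rot: [-2.318, 0.034, -0.022]
ft_force: [-5.3, -3.9, 16.2]
width: 0.001
t 12.85 tcp [ 474.6 -118.1  391.8] tip [ 471.6 -235.6  264.9] F [-5.3 -3.9 16.2] w 0.001
target tcp [472.  -88.8 380.5] shift now-axes [ -3.6 -11.6  29.1] after-turn axes [ -2.6 -10.2  29.7] turn [ 2.8 -1.6 -1. ]
```

```bash
python3 - <<'E'
from h import *
s=grab_frame("side");t=grab_frame("top")
a=cv2.resize(s[80:150,290:370],None,fx=5,fy=5,interpolation=cv2.INTER_CUBIC)
b=cv2.resize(t[180:250,365:445],None,fx=5,fy=5,interpolation=cv2.INTER_CUBIC)
cv2.imwrite("pics/g10.png",np.hstack([a,b]))
E
```

```text
(no output)
```

View pics/g10.png

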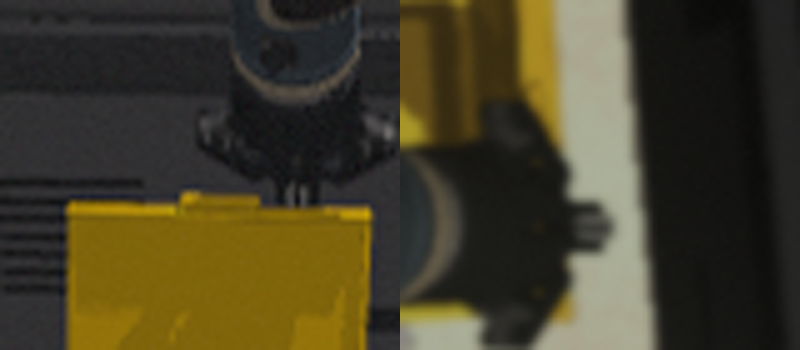

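```bash
python3 - <<'E'
from h import *
for u,v in [((568-400)/5+365,180+310/5),((612-400)/5+365,180+228/5),((565-400)/5+365,180+120/5)]:
    print(onz("top",u,v,266))
# lid top edge in side image, hinge-side check
for x in (70,368):print(tri(("side",290+x/5,80+(203 if x==70 else 208)/5),("top",(565-400)/5+365,180+(120 if x==70 else 315)/5)))
for y,z in [(-200,268),(-205,267),(-215,265),(-225,262)]: print(y,proj("side",[423,y,z]),290+368/5,80+208/5)
E
```

```text
[ 428.88095281 -215.51101614  266.        ]
[ 470.71456524 -240.08391787  266.        ]
[ 527.48456369 -217.78443979  266.        ]
(array([ 571.45193121, -213.40813475,  265.89021567]), np.float64(88.29848807781624))
(array([ 424.91043028, -213.4859835 ,  267.77787538]), np.float64(2.967103710115839))
-200 [363.7635547  122.97108539] 363.6 121.6
-205 [363.73806044 122.74007235] 363.6 121.6
-215 [363.68760294 122.28285798] 363.6 121.6
-225 [363.62270213 122.12783037] 363.6 121.6
```

```bash
python3 -m inch '[[[0,0,11,1.5,0,0,1],[0,-1,12,1.5,0,0,1],[0,-2,12,0,0,0.5,1],[0,-2,12,0,0,0,1]]]'; python3 - <<'E'
from h import *
M=frame([0,-.643,-.766],[1,0,0])
T,C,p=plan([472,-190,250],M,173)
s=grab_frame("side");t=grab_frame("top")
a=cv2.resize(s[80:150,290:370],None,fx=5,fy=5,interpolation=cv2.INTER_CUBIC)
b=cv2.resize(t[180:250,365:445],None,fx=5,fy=5,interpolation=cv2.INTER_CUBIC)
cv2.imwrite("pics/g11.png",np.hstack([a,b]))
E
```

```text
t: 13.35
eef_pos: [479.1, -75.6, 371.9]
tcp_rot: [-2.272, 0.035, -0.027]
ft_force: [-7.8, 9.4, 33.6]
width: -0.004
t 13.35 tcp [479.1 -75.6 371.9] tip [ 476.3 -187.3  239.8] F [-7.8  9.4 33.6] w -0.004
target tcp [472.  -78.8 382.5] shift now-axes [-6.9 -6.  -9.5] after-turn axes [-7.1 -6.1 -9.2] turn [ 0.2 -1.8 -0.9]
```

View pics/g11.png

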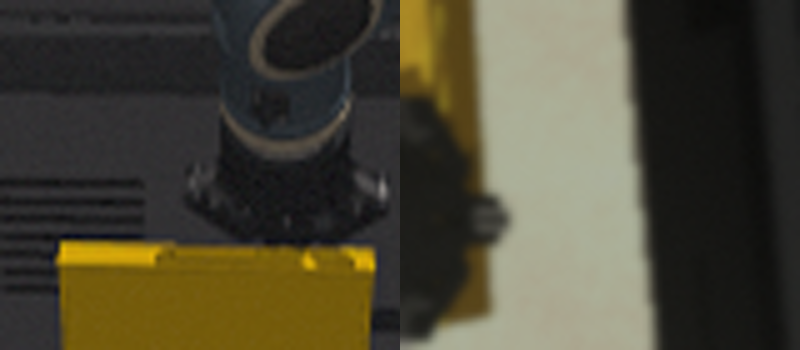

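```bash
python3 -m inch '[[[0,-12,0,0,0,0,1]]]'; python3 - <<'E'
from h import *
M=frame([0,-.643,-.766],[1,0,0])
T,C,p=plan([472,-190,250],M,173)
s=grab_frame("side");t=grab_frame("top")
a=cv2.resize(s[80:150,290:370],None,fx=5,fy=5,interpolation=cv2.INTER_CUBIC)
b=cv2.resize(t[180:250,365:445],None,fx=5,fy=5,interpolation=cv2.INTER_CUBIC)
cv2.imwrite("pics/g12.png",np.hstack([a,b]));print(observe()['ft_force'])
E
```

```text
t: 13.55
eef_pos: [480.8, -63.9, 380.3]
tcp_rot: [-2.269, 0.023, -0.025]
ft_force: [-0.4, 0.3, 0.2]
width: 0.0
t 13.55 tcp [480.8 -63.9 380.3] tip [ 479.4 -175.1  247.8] F [-0.4  0.3  0.2] w 0.0
target tcp [472.  -78.8 382.5] shift now-axes [ -8.4   8.  -13. ] after-turn axes [ -8.8   7.9 -12.8] turn [ 0.  -1.5 -0.5]
[ 0.1 -0.6 -0.2]
```

View pics/g12.png

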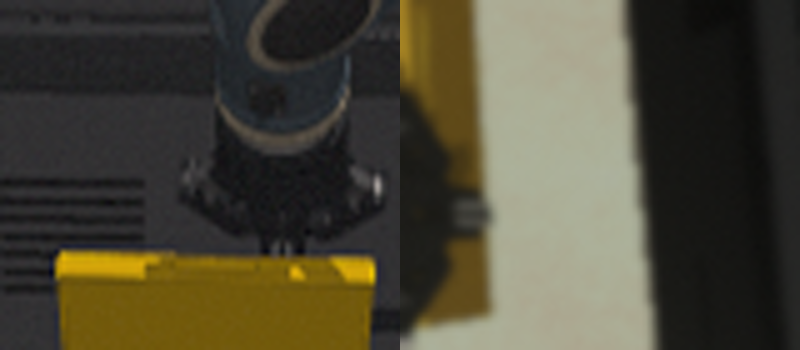

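```bash
python3 -m inch '[[[0,0,0,0,0,0,1],[0,0,0,0,0,0,1],[0,0,0,0,0,0,1]]]'; python3 - <<'E'
from h import *
M=frame([0,-.643,-.766],[1,0,0])
T,C,p=plan([472,-170,250],M,173)
s=grab_frame("side");t=grab_frame("top")
a=cv2.resize(s[80:200,260:380],None,fx=3.3,fy=3.3,interpolation=cv2.INTER_CUBIC)
b=cv2.resize(t[150:270,320:440],None,fx=3.3,fy=3.3,interpolation=cv2.INTER_CUBIC)
cv2.imwrite("pics/g13.png",np.hstack([a,b]))
E
```

```text
t: 13.95
eef_pos: [480.5, -61.6, 378.9]
tcp_rot: [-2.268, 0.018, -0.022]
ft_force: [-0.8, -1.0, 1.0]
width: 0.002
t 13.95 tcp [480.5 -61.6 378.9] tip [ 479.5 -172.7  246.3] F [-0.8 -1.   1. ] w 0.002
target tcp [472.  -58.8 382.5] shift now-axes [-8.6 -4.5 -0.3] after-turn axes [-8.5 -4.6 -0.1] turn [-0.1 -1.3 -0.3]
```

View pics/g13.png

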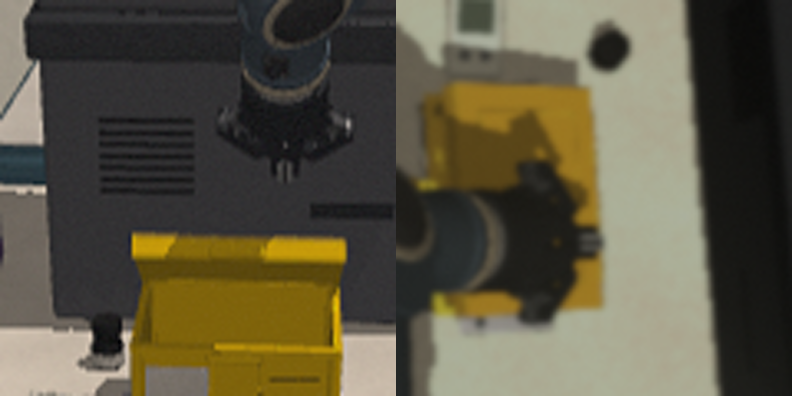

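```bash
python3 -m inch '[[[0,-15,0,0,0,0,1],[0,-30,0,0,0,0,1],[0,-30,0,0,0,0,1],[0,-20,0,0,0,0,1],[0,0,0,0,0,0,1],[0,0,0,0,0,0,1],[0,0,0,0,0,0,1]]]'; python3 - <<'E'
from h import *
M=frame([0,0,-1],[1,0,0])
T,C,p=plan([519,-61,200],M,173);print(observe()['qpos'])
s=grab_frame("side");t=grab_frame("top")
a=cv2.resize(s[80:200,260:380],None,fx=3.3,fy=3.3,interpolation=cv2.INTER_CUBIC)
b=cv2.resize(t[150:270,320:440],None,fx=3.3,fy=3.3,interpolation=cv2.INTER_CUBIC)
cv2.imwrite("pics/g14.png",np.hstack([a,b]))
E
```

```text
t: 14.75
eef_pos: [480.0, -2.1, 451.2]
tcp_rot: [-2.27, 0.031, -0.019]
ft_force: [0.0, 0.2, -0.0]
width: 0.002
t 14.75 tcp [480.   -2.1 451.2] tip [ 477.3 -113.4  318.8] F [ 0.   0.2 -0. ] w 0.002
target tcp [519. -61. 373.] shift now-axes [40.4 97.1  6.2] after-turn axes [ 39.   78.2 -58.9] turn [40.1 -1.6 -0.4]
[-0.7  0.1  0.5  2.   0.6  1.3 -0.5]
```

View pics/g14.png

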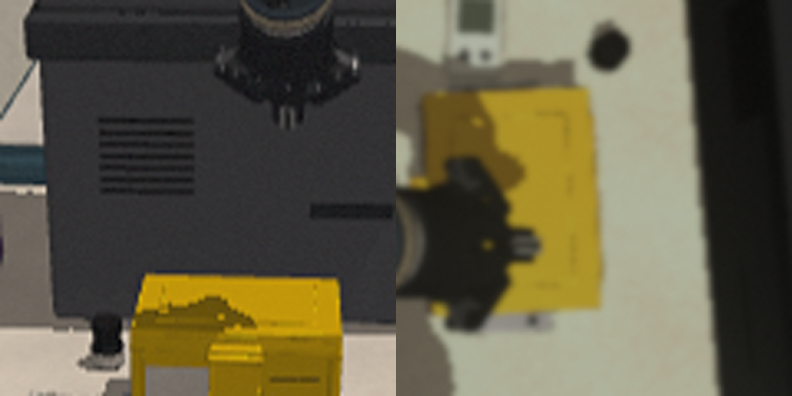

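```bash
python3 -m inch '[[[10,0,0,8,0,0,1],[10,0,0,8,0,0,1],[10,0,0,8,0,0,1],[10,0,0,8,0,0,1],[0,0,0,8,0,0,1],[0,0,0,0,0,0,1]]]'; python3 - <<'E'
from h import *
M=frame([0,0,-1],[1,0,0])
T,C,p=plan([518.5,-62,160],M,173);print(observe()['qpos'])
E
```

```text
t: 15.45
eef_pos: [520.2, -6.7, 446.2]
tcp_rot: [-1.551, 0.03, -0.024]
ft_force: [0.0, -1.6, -0.6]
width: -0.006
t 15.45 tcp [520.2  -6.7 446.2] tip [519.6  -3.2 273.2] F [ 0.  -1.6 -0.6] w -0.006
target tcp [518.5 -62.  333. ] shift now-axes [  0.7 112.1 -57.6] after-turn axes [ -1.7 113.2 -55.3] turn [-1.2 -2.  -0.2]
[-0.5  0.2  0.5  1.9 -0.1  1.1  0. ]
```

```bash
python3 -m inch '[[[0,10,-15,-1,-2,0,1],[0,30,-22,0,0,0,1],[0,35,-20,0,0,0,1],[0,33,0,0,0,0,1],[0,0,0,0,0,0,1]]]'; python3 - <<'E'
from h import *
M=frame([0,0,-1],[1,0,0])
T,C,p=plan([518.5,-62,138],M,173)
s=grab_frame("side");t=grab_frame("top")
a=cv2.resize(s[100:220,270:390],None,fx=3.3,fy=3.3,interpolation=cv2.INTER_CUBIC)
b=cv2.resize(t[150:270,310:430],None,fx=3.3,fy=3.3,interpolation=cv2.INTER_CUBIC)
cv2.imwrite("pics/g15.png",np.hstack([a,b]))
E
```

```text
t: 15.95
eef_pos: [518.3, -66.5, 333.6]
tcp_rot: [-1.584, 0.004, 0.009]
ft_force: [-0.0, 0.6, -0.4]
width: 0.002
t 15.95 tcp [518.3 -66.5 333.6] tip [516.9 -68.8 160.6] F [-0.   0.6 -0.4] w 0.002
target tcp [518.5 -62.  311. ] shift now-axes [ 0.4 22.5  4.8] after-turn axes [ 0.2 22.6  4.5] turn [ 0.8  0.2 -0.5]
```

View pics/g15.png

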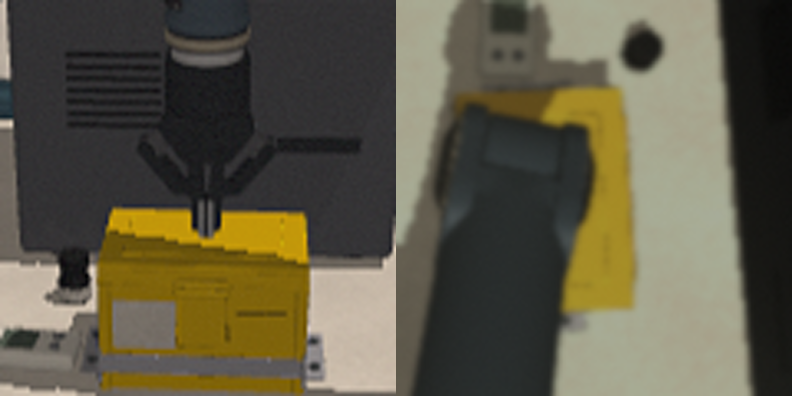

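Fingertips above the front strip of the lid (side crop ~(206,235)), lid resting on the catch. Lower gently to contact.

```bash
python3 -m inch '[[[0,8,5,0.8,0,-0.5,1],[0,8,0,0,0,0,1],[0,3,0,0,0,0,1],[0,0,0,0,0,0,1]]]'; python3 - <<'E'
from h import *
M=frame([0,0,-1],[1,0,0])
plan([518.5,-60,138],M,173)
E
```

```text
t: 16.45
eef_pos: [522.3, -59.9, 321.8]
tcp_rot: [-1.568, -0.021, -0.008]
ft_force: [0.0, -0.2, -0.8]
width: 0.003
t 16.45 tcp [522.3 -59.9 321.8] tip [525.5 -59.4 148.8] F [ 0.  -0.2 -0.8] w 0.003
target tcp [518.5 -60.  311. ] shift now-axes [-4.  10.7 -0.1] after-turn axes [-3.8 10.8 -0.1] turn [-0.1  0.5  1.1]
```

```bash
python3 -m inch '[[[-4,4,0,0,0,1,1],[0,5,0,0,0,0,1],[0,3,0,0,0,0,1],[0,0,0,0,0,0,1]]]'; python3 -c "
from h import *
plan([518.5,-60,126],frame([0,0,-1],[1,0,0]),173)"; python3 -m inch '[[[0,3,0,0,0,0,1],[0,3,0,0,0,0,1]]]';python3 -c "
from h import *
plan([518.5,-60,126],frame([0,0,-1],[1,0,0]),173)"
```

```text
t: 16.85
eef_pos: [518.6, -59.8, 310.8]
tcp_rot: [-1.568, -0.008, 0.005]
ft_force: [-0.5, -0.2, 4.0]
width: 0.004
t 16.85 tcp [518.6 -59.8 310.8] tip [518.9 -59.3 137.8] F [-0.5 -0.2  4. ] w 0.004
target tcp [518.5 -60.  299. ] shift now-axes [-0.1 11.8 -0.2] after-turn axes [-0.1 11.8 -0.2] turn [-0.2  0.5  0.1]
t: 17.05
eef_pos: [518.9, -60.3, 308.6]
tcp_rot: [-1.564, -0.007, 0.005]
ft_force: [-7.9, 0.5, 21.5]
width: -0.003
t 17.05 tcp [518.9 -60.3 308.6] tip [519.1 -59.1 135.6] F [-7.9  0.5 21.5] w -0.003
target tcp [518.5 -60.  299. ] shift now-axes [-0.4  9.6  0.2] after-turn axes [-0.4  9.6  0.3] turn [-0.4  0.5  0.1]
```

```bash
for i in 1; do python3 -m inch '[[[0,3,0,0,0,0,1]]]'; python3 -m inch '[[[0,3,0,0,0,0,1]]]'; python3 -m inch '[[[0,3,0,0,0,0,1]]]'; done
```

```text
t: 17.15
eef_pos: [518.9, -60.5, 307.7]
tcp_rot: [-1.562, -0.007, 0.006]
ft_force: [-6.4, 0.9, 18.8]
width: -0.003
t: 17.25
eef_pos: [518.9, -60.7, 306.5]
tcp_rot: [-1.56, -0.006, 0.005]
ft_force: [-5.8, 1.2, 13.7]
width: -0.0
t: 17.35
eef_pos: [518.9, -60.8, 304.8]
tcp_rot: [-1.559, -0.006, 0.005]
ft_force: [-3.2, 1.2, 7.8]
width: 0.0
```

```bash
python3 -m inch '[[[0,3,0,0,0,0,1]]]'; python3 -m inch '[[[0,3,0,0,0,0,1]]]'; python3 -m inch '[[[0,2,0,0,0,0,1]]]'
```

```text
t: 17.45
eef_pos: [518.8, -60.7, 302.3]
tcp_rot: [-1.558, -0.006, 0.005]
ft_force: [-1.1, -0.1, 0.6]
width: 0.0
t: 17.55
eef_pos: [518.8, -60.8, 299.3]
tcp_rot: [-1.558, -0.007, 0.005]
ft_force: [-0.8, 0.1, 6.6]
width: 0.002
t: 17.65
eef_pos: [519.1, -61.0, 298.9]
tcp_rot: [-1.557, -0.006, 0.005]
ft_force: [-9.1, 1.4, 30.4]
width: 0.0
```

```bash
python3 -m inch '[[[0,-10,0,0,0,0,1],[0,-30,0,0,0,0,1],[0,-45,0,0,0,0,1],[0,-45,0,0,0,0,1],[30,-30,0,0,0,0,1],[0,-30,40,0,0,0,1],[0,-20,40,0,0,0,1],[0,0,40,0,0,0,1],[0,0,40,0,0,0,1],[0,0,40,0,0,0,1],[0,0,40,0,0,0,1],[0,0,0,0,0,0,1]]]'; python3 - <<'E'
from h import *
s=grab_frame("side");t=grab_frame("top");print(observe()['ft_force'])
cv2.imwrite("pics/f_side.png",s);cv2.imwrite("pics/f_top.png",t)
a=cv2.resize(s[130:230,270:390],None,fx=3.3,fy=4,interpolation=cv2.INTER_CUBIC)
b=cv2.resize(t[150:270,310:430],None,fx=3.3,fy=400/120,interpolation=cv2.INTER_CUBIC)
cv2.imwrite("pics/g16.png",np.hstack([a,b]))
y=-44
for z in(126,138):print(z,proj("side",[423,y,z]),proj("side",[617,y,z]))
E
```

```text
t: 18.85
eef_pos: [550.8, 182.2, 517.1]
tcp_rot: [-1.558, -0.0, -0.003]
ft_force: [0.1, 0.3, -0.8]
width: -0.002
[-0.19313817 -0.86922737 -0.46063525]
126 [361.79199834 185.23074645] [298.25336233 182.88701922]
138 [361.97854444 181.70924456] [298.15170212 179.39112604]
```

View pics/g16.png

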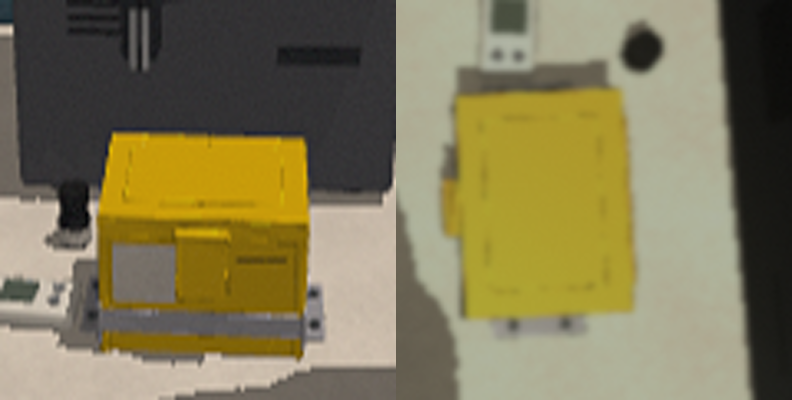

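View pics/f_side.png

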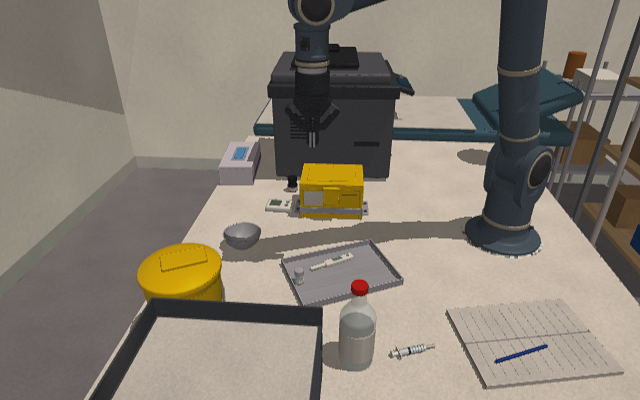

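View pics/f_top.png

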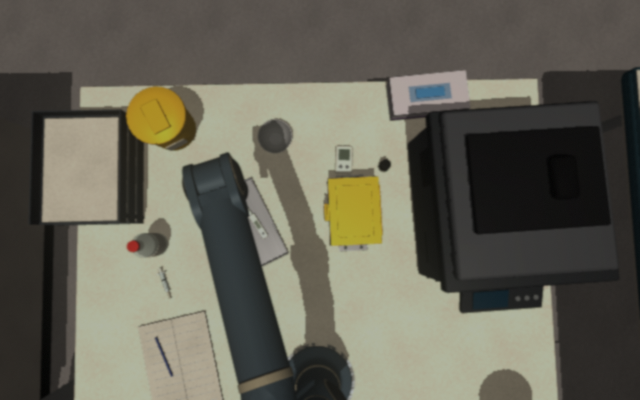

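The front edge of the lid sits at side-view rows 185 and 183, matching the closed height of 126 mm (138 mm would give 182 and 179). The other objects are where they started.

```bash
python3 -c "
from h import *
print(ctrl.job_done())"
```

```text
the job is handed in; nothing more can be done
None
```

The larger syringe, the one in the tray, is now in the sharps container. The lid is shut and caught, and I handed the job in at about 19 s of the 61 s.

- **Syringe:** I released it inside the tub and saw it lying on the floor in the top view before closing the lid.
- **Lid drop:** I pushed the lid from behind with the hand leaning about 40 degrees. Just past upright I stopped and backed off, and it fell onto the catch by itself. In the last push the upward force on the gripper reached about 34 N. I think its knuckles were touching the lid edge, which is below the 40 N limit but closer than I wanted.
- **Press:** The first press peaked at about 21 N, then the force fell to about 0.6 N as the catch gave. It rose to about 30 N when the lid met its stop, and I stopped there, below the 50 N limit.
- **Last checks:** The side view puts the lid's front edge at its closed height of 126 mm, not the 138 mm of an uncaught lid. The gripper was clear with no force on it. The printer and the other objects looked unmoved; the arm hid part of the tray in the top view, but the side view showed the vial and thermometer in place.
- **Disagreement:** Two rough estimates of the printer's side wall differed by about 10–20 mm. I kept to the smaller gap and saw no contact force on that side.

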